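# Switch the vial feeder over to its other lane

### The job

The far lane of the vial feeder has run out and its grey tray is full, so change over to the near lane: push the empty yellow tray fully home under the near lane's end, then press down the raised far pad of the blue seesaw gate so that it rocks right over and the four waiting vials roll down into the yellow tray. Finish when all four lie in it and the gate stays over by itself. Only push and press with the fingers: do not lift or tip the trays, do not touch the glass vials, and leave the full grey tray and everything else on the bench where they are.

Things in the scene. Friction and masses are not known exactly. Their poses are not given: they have to be found in the camera images.
- station: two-lane vial feeder bolted to the bench; its frame: x away from the robot, y to the robot's left, z up, origin on the bench below the gate stand. Base 4 thick, x -120..120, y -300..175. Two steel lanes (centres x -70 near the robot, x 70 far; 71 wide) slope down to the right (-y), from y 165 (top z 95) to open ends at y -112, z 26. Gate stand between the lanes at y -20, up to z 110.
- gate (a joint): the seesaw gate, rad: a blue beam along the station's x over both lanes, hinge along y at (0, -20, 100). A steel blade under each arm shuts that lane when the arm is down. -0.24 = near arm down, near lane shut (start); +0.24 = far arm down, near lane open. A tumbler weight (at y 15..45, up to z 176) keeps it at either end once past level; under 1 N on a pad rocks it.
- pad_far (a point): centre of the top of the ribbed blue finger pad at the far end of the beam, raised at the start. Pad 36 (x) x 34 (y) x 10 thick, turns with the gate about its hinge; in the gate's own frame (100, 0, 10) from the hinge. Its top is about 133 above the bench when up, 86 when down.
- pad_near (a point): the same at the near end of the beam, (-100, 0, 10) from the hinge; it starts down.
- tray: loose open yellow tray, empty, about 250 g, 82 (x) x 136 (y) x 34 high, walls and floor 3 thick, the wall towards the lane (+y) only 15 high. Origin: centre of its underside. Its axes run as the station's. It stands on the station's base, 4 above the bench, in line with the near lane, pulled out 30 to 75 from home.
- tray_end (a point): middle of the outside face of the yellow tray's outer (-y) end wall, 18 above the tray's underside.
- tray_home (a point): fixed on the station: where the yellow tray's origin lies when it is fully home against its stop, its low wall under the near lane's end (station frame -70, -166, 4). The tray slides along the station's y on the base between two guides 12 high, 85 apart (y -295..-100), up to a stop bar with its face at y -98.
- full_tray: bystander: the same tray in grey, at home under the far lane, holding four vials. Origin: centre of its underside.
- vial1: amber glass vial with a white cap, a cylinder 28 dia x 60 long, lying along the station's x; origin at its centre. Waits in the near lane behind the gate's blade.
- vial2: amber glass vial with a white cap, a cylinder 28 dia x 60 long, lying along the station's x; origin at its centre. Waits in the near lane behind the gate's blade.
- vial3: amber glass vial with a white cap, a cylinder 28 dia x 60 long, lying along the station's x; origin at its centre. Waits in the near lane behind the gate's blade.
- vial4: amber glass vial with a white cap, a cylinder 28 dia x 60 long, lying along the station's x; origin at its centre. Waits in the near lane behind the gate's blade.
- vial5: amber glass vial with a white cap, a cylinder 28 dia x 60 long, lying along the station's x; origin at its centre. Bystander: lies in the full grey tray.
- vial6: amber glass vial with a white cap, a cylinder 28 dia x 60 long, lying along the station's x; origin at its centre. Bystander: lies in the full grey tray.
- vial7: amber glass vial with a white cap, a cylinder 28 dia x 60 long, lying along the station's x; origin at its centre. Bystander: lies in the full grey tray.
- vial8: amber glass vial with a white cap, a cylinder 28 dia x 60 long, lying along the station's x; origin at its centre. Bystander: lies in the full grey tray.
- bottle: bystander: white plastic bottle, 72 dia x 165 tall; origin at its underside.
- beaker: bystander: glass beaker, 70 dia x 95 tall; origin at its underside.
- jar: bystander: white jar with blue lid, 64 dia x 85 tall; origin at its underside.
- marker: bystander: white and blue marker pen lying along its x, 135 long, 14 thick; origin at its underside.

How it is judged:
On the way, in this order (a step that is already met when the one before it is completed fails the run):
1. the yellow tray is fully home while the gate still shuts the near lane (horizontal distance between tray and tray_home below 0.008 m and value of joint gate below -0.15 rad), for 0.2 s.
2. the gate is rocked right over, the tray still home (horizontal distance between tray and tray_home below 0.008 m and value of joint gate above 0.19 rad), for 0.2 s.
At the end, for the whole second after the job is handed in: the yellow tray is within 8 mm of home, the gate stays over (joint above 0.19), the four waiting vials lie inside the yellow tray, and the grey tray still holds its own four and has not moved 10 mm (all of step 2 and x of vial1 in the frame of tray between -0.04 and 0.04 m and y of vial1 in the frame of tray between -0.068 and 0.068 m and z of vial1 in the frame of tray between 0.005 and 0.045 m and x of vial2 in the frame of tray between -0.04 and 0.04 m and y of vial2 in the frame of tray between -0.068 and 0.068 m and z of vial2 in the frame of tray between 0.005 and 0.045 m and x of vial3 in the frame of tray between -0.04 and 0.04 m and y of vial3 in the frame of tray between -0.068 and 0.068 m and z of vial3 in the frame of tray between 0.005 and 0.045 m and x of vial4 in the frame of tray between -0.04 and 0.04 m and y of vial4 in the frame of tray between -0.068 and 0.068 m and z of vial4 in the frame of tray between 0.005 and 0.045 m and x of vial5 in the frame of full_tray between -0.04 and 0.04 m and y of vial5 in the frame of full_tray between -0.068 and 0.068 m and z of vial5 in the frame of full_tray between 0.005 and 0.045 m and x of vial6 in the frame of full_tray between -0.04 and 0.04 m and y of vial6 in the frame of full_tray between -0.068 and 0.068 m and z of vial6 in the frame of full_tray between 0.005 and 0.045 m and x of vial7 in the frame of full_tray between -0.04 and 0.04 m and y of vial7 in the frame of full_tray between -0.068 and 0.068 m and z of vial7 in the frame of full_tray between 0.005 and 0.045 m and x of vial8 in the frame of full_tray between -0.04 and 0.04 m and y of vial8 in the frame of full_tray between -0.068 and 0.068 m and z of vial8 in the frame of full_tray between 0.005 and 0.045 m and distance of full_tray from where it was at the start of the episode below 0.01 m); the robot touches nothing.
It fails at once if a glass vial was touched by the robot (contact force between any of the fingers, the arm and vial1 above 0.3 N or contact force between any of the fingers, the arm and vial2 above 0.3 N or contact force between any of the fingers, the arm and vial3 above 0.3 N or contact force between any of the fingers, the arm and vial4 above 0.3 N or contact force between any of the fingers, the arm and vial5 above 0.3 N or contact force between any of the fingers, the arm and vial6 above 0.3 N or contact force between any of the fingers, the arm and vial7 above 0.3 N or contact force between any of the fingers, the arm and vial8 above 0.3 N).
It fails at once if a tray was lifted or tipped (height (world z) of any of tray, full_tray above 0.016 m or angle between any of tray, full_tray's own z axis and vertical above 0.12 rad).
It fails at once if the full tray or a bystander was moved (distance of any of bottle, beaker, jar, marker, full_tray from where it was at the start of the episode above 0.02 m).
It also fails if it takes over 45 s, if anything falls off the work surface, if the arm or the gripper's body presses on something with over 40 N, if the wrist force passes 120 N, or if a joint passes its speed limit or range.

### The arm

A 6-joint arm with a two-finger parallel gripper is mounted at the origin on the work surface. World frame = base frame: x ahead of the robot, y to its left, z up, the work surface at z = 0. Lengths are in m, angles in rad, forces in N, time in s.
With the tool pointing down it reaches from about 0.3 to 0.775 m from the base axis. Payload 14.6 kg.
Tool frame: the origin (TCP) lies between the finger pads; the fingertips stand 8 mm ahead of it and the grasp point (between the pads) lies 11 mm behind it (ctrl.tip_reach is the distance from the TCP to the fingertips, in m); y points along the fingers, z is the direction in which the jaws open and shut, and the axes are right-handed (so a half turn about y gives the same grasp; the last joint's range is limited). The gripper opens to 94 mm and grips with 3 to 60 N. Pads are 16 mm wide; open, the fingers measure 119 mm over their backs; the gripper's body (75 mm by 177 mm) begins 78 mm behind the grasp point.
Start: joints at [-1.227, 0.3, 1.521, -0, 1.321, -0.067], TCP at [0.22, -0.504, 0.191] pointing down, gripper open.
Joint ranges: [-3.03, 3.03], [-0.79, 2.21], [0.23, 2.52], [-1.04, 4.18], [0, 3.07], [-2.55, 2.55]. Speed limits (rad/s): [2.22, 2.22, 2.57, 3.14, 3.14, 3.14].

### API

Orientations are given as [roll, pitch, yaw] about the fixed x, y, z axes, in that order (R = Rz(yaw) Ry(pitch) Rx(roll)).
In Python, from station import ctrl gives the robot as it stands.
- The arm moves only by the tool play_rows, never from a script. Its arguments are lists of equal length, an entry for each row: "twist": the turn, a rotation vector about the world's x, y, z as a fraction of full scale, a list of three; "travel": the shift along the world's x, y, z as a fraction of full scale, a list of three; "grip": the gripper's target within -1 to 1 (shut at 1, half-way at 0, fully open at -1). A call has 1 to 12 rows; each row shifts and turns the commanded pose from where the row before left it; what a row does not reach is not made up. Full scale, the value 1, is 5 cm for a shift and 90 degrees for a turn. A row lasts 1/10 s, in which the tool goes at most 50 mm and 8.59 degrees, less where a joint would pass 70% of its speed; a pose out of reach is approached as far as the arm can. A call with a number of a shift or a turn outside -1 to 1 is refused whole. A call with a gripper value outside its range is refused whole. The fingers move at their own pace and stop on an object; "force" is the grip in N (left out, the last holds). Time passes only in rows, so rows that do not move let the fingers close. It gives the time, the measured TCP pose, the force and the opening at its end, in the units of the state.
- ctrl.get_obs(): the state, without advancing time (a new reading comes with each control period).
- ctrl.camera(name): name is "scene" or "top"; returns a dict with "img" (420x560x3 uint8, red, green, blue), "vfov" (degrees; the focal length in pixels is half the picture's height over the tangent of half this angle, whatever the lens; pixels are square), "cx", "cy" (the principal point, pixels), "k1" (the pictures are not rectified: a ray, as slopes to the right and down, at radius r is drawn at 1 + k1 r^2 times it, then the intrinsics apply), "rvec" (rotation vector, rad) and "tvec" (3), from world to camera coordinates, as OpenCV has them. Camera axes: x right, y down, z forward; pixel columns grow to the right and rows downward; lengths in m; the calibration is good to about 2 mm. A picture is of the moment at which its call begins. There is no depth.
- ctrl.hand_in(): hands the job in, once; it reports no verdict.
Trained networks look in a picture, given as the dict that the camera call returned (one of the last four; its "shot" number tells which), for a name from the list of things; names that differ only in an ending like _2 or _b are one class to them, and where a whole thing is asked for, a point or a joint stands for the part that bears it (a point fixed in the world has none). Each returns a list of dicts, best first, with "confidence" (0 to 1); they miss things now and then, are a little off and sometimes report something else, mostly with a low value. They report only what shows in the picture. A call takes as long as a camera call.
- ctrl.boxes_of(name, picture): "point" ([column, row] in pixels, amid what is visible of it).
- ctrl.trace(name, picture): "pixels" (420x560 bool, what is visible of it) and "point" ([column, row] in pixels, amid what is visible of it).
The state is a dict: "time_s": time; "qpos": joint angles; "joint_vel": joint speeds; "tau": joint torques, N m; "ee_pos": TCP position; "eef_rot": TCP orientation; "force": force on the tool from outside, world axes, zero at the start; "moment": the same for the moment, N m; "grip_width": finger opening in m.
Only numpy, scipy, OpenCV 4.12 (cv2) and the standard library are available. Lean on these libraries where they do the work, as an engineer would, in place of code of your own. Each camera call takes 0.05 s, during which the arm holds its last target.

## Working session

There is one attempt and no reset: what is moved stays moved. The work goes in short steps, Python scripts to look and compute and a tool call to move; the robot and the scene stay as the last step left them, time stands still between calls to the robot, and variables do not carry over. Pictures are saved under pics/ and viewed, and the job is handed in when it is done.

Besides the shell and the picture viewer there is one more tool, called after "Emit:" as name(argument=value, ...) on one line, values as JSON. play_rows: Moves the arm, as the interface text tells. Its arguments: {"type":"object","properties":{"twist":{"type":"array"},"travel":{"type":"array"},"grip":{"type":"array"},"force":{"type":"number"}},"required":["twist","travel","grip"]}

```bash
mkdir -p pics; ls
cat > h.py <<'E'
import numpy as np, cv2
from station import ctrl
def K(p):
    h,w=p["img"].shape[:2]; f=h/2/np.tan(np.radians(p["vfov"])/2)
    return np.array([[f,0,p["cx"]],[0,f,p["cy"]],[0,0,1]]),np.array([p["k1"],0,0,0,0.])
def proj(p,X):
    k,d=K(p); return cv2.projectPoints(np.array(X,float).reshape(-1,3),np.array(p["rvec"],float),np.array(p["tvec"],float),k,d)[0].reshape(-1,2)
def ray(p,uv):
    k,d=K(p); R=cv2.Rodrigues(np.array(p["rvec"],float))[0]
    s=cv2.undistortPoints(np.array(uv,float).reshape(-1,1,2),k,d).reshape(-1,2)
    return -R.T@np.array(p["tvec"],float), np.c_[s,np.ones(len(s))]@R
def onz(p,uv,z):
    o,d=ray(p,uv); return o+d*((z-o[2])/d[:,2])[:,None]
def save(p,n): cv2.imwrite("pics/"+n+".png",p["img"][:,:,::-1])
E
python3 - <<'E'
from h import *
for n in ("scene","top"):
    p=ctrl.camera(n); save(p,n+"0"); 
    print(n,{k:v for k,v in p.items() if k!="img"})
    for t in ["tray","full_tray","pad_far","pad_near","tray_end","gate","station","vial1","bottle","beaker","jar","marker"]:
        print(t,[(np.round(b["point"],1).tolist(),round(b["confidence"],2)) for b in ctrl.boxes_of(t,p)][:8])
print(ctrl.get_obs())
E
```

```text
pics
scene {'vfov': 43.53127851753253, 'cx': 287.64515517293785, 'cy': 204.50595711779633, 'k1': -0.15514688699275822, 'rvec': array([ 1.80802831,  1.9535393 , -0.59802551]), 'tvec': array([-0.07742522, -0.36553065,  1.63573235]), 'shot': 1}
tray [([152.3, 209.9], 0.69)]
full_tray []
pad_far [([232.5, 216.2], 0.62)]
pad_near [([230.1, 215.5], 0.91)]
tray_end [([149.8, 213.0], 0.83), ([186.8, 259.4], 0.33)]
gate [([229.4, 215.5], 0.74)]
station [([235.5, 240.5], 0.62)]
vial1 [([173.8, 260.4], 0.78), ([163.3, 257.5], 0.72), ([261.7, 204.4], 0.71), ([153.1, 261.0], 0.67), ([272.9, 199.7], 0.63), ([186.7, 262.3], 0.49), ([239.4, 206.8], 0.48), ([248.6, 213.3], 0.45)]
bottle [([229.9, 212.5], 0.75), ([403.9, 216.3], 0.6)]
beaker [([388.7, 187.7], 0.71)]
jar [([414.9, 261.0], 0.64)]
marker [([330.3, 177.5], 0.64), ([250.9, 214.2], 0.45)]
top {'vfov': 53.359568448329945, 'cx': 278.5109512139182, 'cy': 211.10359394791345, 'k1': -0.13018445608538454, 'rvec': array([ 2.1242446 , -2.15673754,  0.10900345]), 'tvec': array([0.114307  , 0.53033866, 0.83449033]), 'shot': 2}
tray [([435.5, 223.0], 0
[... 695 characters left out ...]
([226.8, 301.8], 0.87)]
{'time_s': 1.3, 'qpos': array([-1.22660056e+00,  2.99932323e-01,  1.52099729e+00,  7.47262912e-06,
        1.32069820e+00, -6.66047720e-02]), 'joint_vel': array([-5.32652742e-04, -1.42114195e-03, -1.47009275e-03,  4.32026817e-04,
        5.82442328e-05, -1.55402903e-03]), 'tau': array([-5.62215773e-04, -5.31655669e+01, -3.52911580e+01,  7.09159789e-02,
        2.12120073e-02, -3.42782911e-06]), 'ee_pos': array([ 0.21963261, -0.50423366,  0.19132899]), 'eef_rot': array([-1.57083092e+00,  9.56373364e-06, -2.73079397e+00]), 'force': array([ 0.21067902, -0.14349444,  0.33375312]), 'moment': array([-0.0327208 , -0.06231416,  0.00017362]), 'grip_width': 0.09391993871348481}
```

View pics/scene0.png

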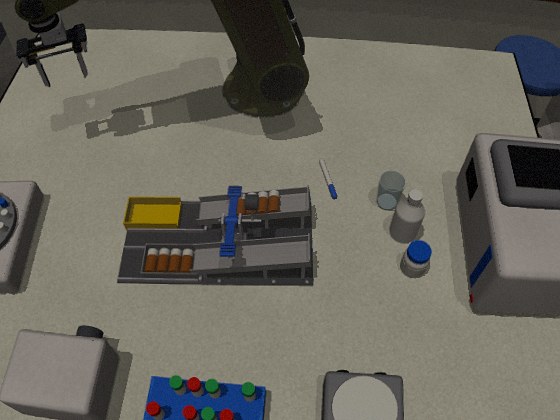

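View pics/top0.png

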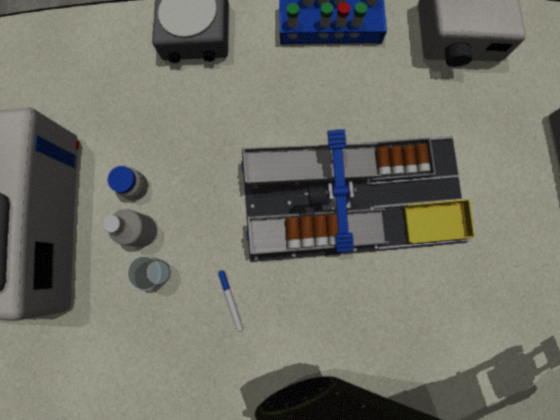

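Run:
```python
from h import *
t=ctrl.camera("top"); s=ctrl.camera("scene")
import pickle; pickle.dump((t,s),open("p0.pkl","wb"))
c=t["img"][120:275,235:480]; cv2.imwrite("pics/topc.png",cv2.resize(c,None,fx=3.2,fy=3.2,interpolation=cv2.INTER_CUBIC)[:,:,::-1])
c=s["img"][175:295,110:325]; cv2.imwrite("pics/scenec.png",cv2.resize(c,None,fx=3.6,fy=3.6,interpolation=cv2.INTER_CUBIC)[:,:,::-1])
for n,p in(("t",t),("s",s)):
  for name in("tray","gate","pad_far"):
    for b in ctrl.trace(name,p)[:1]:
        m=b["pixels"].astype(np.uint8); cs,_=cv2.findContours(m,0,2); c=max(cs,key=cv2.contourArea)
        print(n,name,m.sum(),cv2.minAreaRect(c),cv2.boxPoints(cv2.minAreaRect(c)).round(1).tolist())
```

```text
t gate 2032 ((340.5625915527344, 189.80581665039062), (121.95308685302734, 18.555761337280273), 85.55876159667969) [[326.6000061035156, 129.6999969482422], [345.1000061035156, 128.3000030517578], [354.5, 249.89999389648438], [336.0, 251.3000030517578]]
t pad_far 2050 ((340.096435546875, 189.85025024414062), (121.9749526977539, 18.880468368530273), 85.91438293457031) [[326.29998779296875, 129.6999969482422], [345.20001220703125, 128.3000030517578], [353.8999938964844, 250.0], [335.0, 251.39999389648438]]
s tray 1698 ((152.52487182617188, 212.70388793945312), (56.56613540649414, 32.2342643737793), 1.7899105548858643) [[123.80000305175781, 227.89999389648438], [124.80000305175781, 195.6999969482422], [181.3000030517578, 197.5], [180.3000030517578, 229.6999969482422]]
s gate 1078 ((229.87472534179688, 221.16342163085938), (15.449132919311523, 71.876708984375), 6.1466264724731445) [[218.3000030517578, 256.1000061035156], [226.0, 184.60000610351562], [241.39999389648438, 186.3000030517578], [233.6999969482422, 257.70001220703125]]
s pad_far 1059 ((229.98780822753906, 221.1097412109375), (15.46041488647461, 71.7804946899414), 6.34019136428833) [[218.3000030517578, 255.89999389648438], [226.3000030517578, 184.60000610351562], [241.60000610351562, 186.3000030517578], [233.6999969482422, 257.6000061035156]]
```

View pics/topc.png

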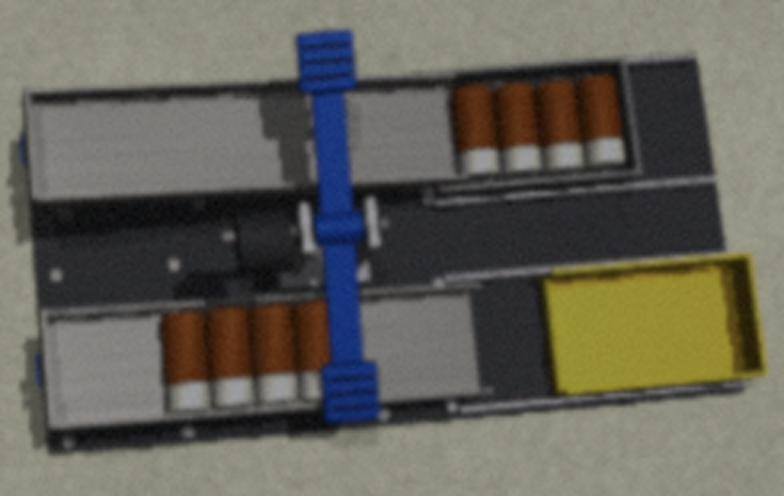

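View pics/scenec.png

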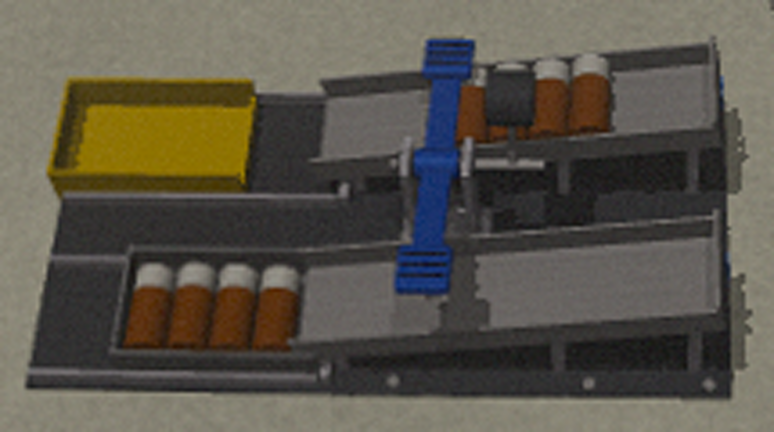

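```bash
cat >> h.py <<'E'
def W(q,X):
    X=np.array(X,float).reshape(-1,3); c,s=np.cos(q[2]),np.sin(q[2])
    return np.c_[q[0]+c*X[:,0]-s*X[:,1], q[1]+s*X[:,0]+c*X[:,1], X[:,2]]
E
python3 - <<'E'
from h import *
import pickle; from scipy.optimize import least_squares
t,s=pickle.load(open("p0.pkl","rb"))
T=lambda a:(np.array(a)+.5)/3.2-.5+[235,120]; S=lambda a:(np.array(a)+.5)/3.6-.5+[110,175]
F=[("t",(-.0995,-.02,.0859),(351,390)),("t",(.0947,-.02,.1335),(326,61)),("t",(.12,-.3,.004),(695,56)),("t",(-.12,.175,.004),(50,452)),
("s",(.12,-.3,.004),(27,387)),("s",(.12,.175,.004),(731,397)),("s",(-.0995,-.02,.0859),(449,57)),("s",(.0947,-.02,.1335),(423,268))]
def res(q):
    r=[]
    for n,X,uv in F:
        p,f=(t,T) if n=="t" else (s,S); r.append(proj(p,W(q,X))[0]-f(uv))
    return np.concatenate(r)
o=least_squares(res,[.5,-.15,0]); q=o.x; print(q,o.fun.reshape(-1,2).round(1).tolist())
np.save("q.npy",q)
print("far pad",W(q,(.0947,-.02,.1335)),"home",W(q,(-.07,-.166,.004)))
def st(uv,p,z):
    P=onz(p,uv,z)[:,:2]-q[:2]; c,s_=np.cos(q[2]),np.sin(q[2]); return P@np.array([[c,-s_],[s_,c]])
print("tray top outer corners", st(T([(764,375),(750,255)]),t,.038)*1000)
print("tray scene outer", st(S([(67,80),(50,172)]),s,.038)*1000)
for X in [(-.07,y,.02) for y in(-.234,-.264,-.3)]: print(W(q,X))
E
```

```text
[0.56024046 0.00494136 0.06746267] [[-0.3, 0.7], [0.1, -0.2], [0.4, -1.2], [-1.2, 0.6], [-1.0, 0.1], [0.2, 0.7], [-0.1, -0.5], [-0.1, -0.6]]
far pad [[ 0.65607327 -0.00862927  0.1335    ]] home [[ 0.50159    -0.16539984  0.004     ]]
tray top outer corners [[-110.39644756 -300.20144192]
 [ -30.64078637 -301.61035504]]
tray scene outer [[-109.02335058 -301.56741156]
 [ -30.16846906 -299.59154222]]
[[ 0.50617398 -0.23324516  0.02      ]]
[[ 0.50819633 -0.26317691  0.02      ]]
[[ 0.51062314 -0.29909502  0.02      ]]
```

Emit:
play_rows(twist=[[0,0,-0.055],[0,0,-0.055],[0,0,-0.055],[0,0,-0.055],[0,0,0],[0,0,0],[0,0,0],[0,0,0],[0,0,0],[0,0,0],[0,0,0],[0,0,0]], travel=[[0.6,0.35,0],[0.6,0.35,0],[0.6,0.35,0],[0.6,0.35,0],[0.6,0.35,0],[0.6,0.35,0],[0.6,0.35,0],[0.6,0.35,0],[0.6,0.35,0],[0.45,0.37,0],[0,0,-0.8],[0,0,-0.8]], grip=[1,1,1,1,1,1,1,1,1,1,1,1], force=20)

```text
time_s: 2.9
ee_pos: [0.5131, -0.3277, 0.1109]
eef_rot: [-1.569, 0.002, -3.075]
force: [1.1, -1.2, 0.3]
grip_width: 0.0019
```

Emit:
play_rows(twist=[[0,0,0],[0,0,0],[0,0,0],[0,0,0]], travel=[[0,0,-0.7],[0,0,-0.6],[0,0,-0.4],[0,0,0]], grip=[1,1,1,1])

```text
time_s: 3.3
ee_pos: [0.5108, -0.3273, 0.0235]
eef_rot: [-1.574, -0.004, -3.076]
force: [-0.7, 0.2, 0.8]
grip_width: 0.0007
```

Run:
```python
from h import *
t=ctrl.camera("top"); s=ctrl.camera("scene")
a=cv2.resize(t["img"][180:300,340:500],None,fx=2.4,fy=2.4); b=cv2.resize(s["img"][150:270,60:220],None,fx=2.4,fy=2.4)
cv2.imwrite("pics/a1.png",np.hstack([a,b])[:,:,::-1]); print(ctrl.get_obs()["ee_pos"])
```

```text
[ 0.51236052 -0.32841095  0.02698909]
```

View pics/a1.png

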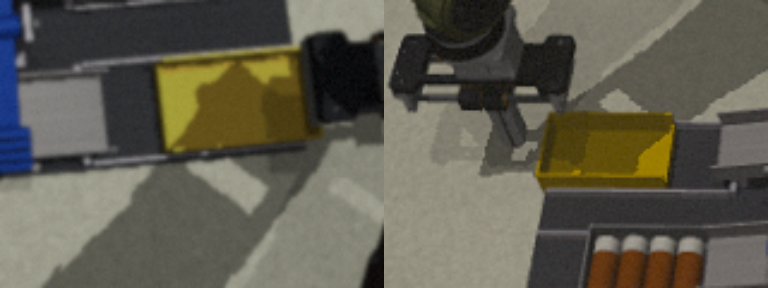

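Emit:
play_rows(twist=[[0,0,0],[0,0,0],[0,0,0],[0,0,0],[0,0,0],[0,0,0],[0,0,0],[0,0,0],[0,0,0],[0,0,0],[0,0,0],[0,0,0]], travel=[[-0.008,0.12,0],[-0.008,0.12,0],[-0.008,0.12,0],[-0.008,0.12,0],[-0.008,0.12,0],[-0.008,0.12,0],[-0.008,0.12,0],[-0.008,0.12,0],[-0.008,0.12,0],[-0.008,0.12,0],[-0.008,0.12,0],[-0.008,0.12,0]], grip=[1,1,1,1,1,1,1,1,1,1,1,1])

```text
time_s: 4.6
ee_pos: [0.5073, -0.2557, 0.0263]
eef_rot: [-1.571, -0.0, -3.076]
force: [0.8, 0.2, -0.5]
grip_width: 0.0004
```

Emit:
play_rows(twist=[[0,0,0],[0,0,0],[0,0,0],[0,0,0],[0,0,0]], travel=[[-0.004,0.06,0],[-0.004,0.06,0],[-0.004,0.06,0],[0,0.04,0],[0,0,0]], grip=[1,1,1,1,1])

```text
time_s: 5.1
ee_pos: [0.5067, -0.2451, 0.0263]
eef_rot: [-1.571, -0.0, -3.076]
force: [0.2, 0.2, -0.4]
grip_width: 0.0008
```

Run:
```python
from h import *
t=ctrl.camera("top"); s=ctrl.camera("scene")
a=cv2.resize(t["img"][180:300,340:500],None,fx=2.4,fy=2.4); b=cv2.resize(s["img"][150:270,60:220],None,fx=2.4,fy=2.4)
cv2.imwrite("pics/a2.png",np.hstack([a,b])[:,:,::-1]); o=ctrl.get_obs();print(o["ee_pos"],o["force"])
```

```text
[ 0.50676035 -0.24527199  0.02634944] [-0.5535623   0.12536188  0.19740281]
```

View pics/a2.png

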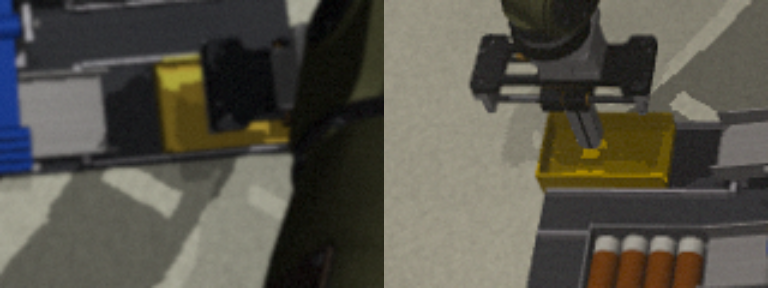

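Run:
```python
from h import *
q=np.load("q.npy")
t=ctrl.camera("top"); s=ctrl.camera("scene"); o=ctrl.get_obs()
e=o["ee_pos"]; tip=e-[0,0,.008]
for p,n in((s,"s"),(t,"t")):
    print(n,"tip",proj(p,tip),"tcp+50",proj(p,e+[0,0,.05]),"body",proj(p,e+[0,0,.1]))
im=s["img"].copy()
big=cv2.resize(im[150:250,90:220],None,fx=6,fy=6,interpolation=cv2.INTER_CUBIC)
for X in (tip,e+[0,0,.03],e+[0,0,.08]):
    u=((proj(s,X)[0]-[90,150]+.5)*6-.5).astype(int); cv2.circle(big,tuple(map(int,u)),4,(255,0,255),1)
cv2.imwrite("pics/a3.png",big[:,:,::-1]); print(o)
```

```text
s tip [[148.32990211 213.7262403 ]] tcp+50 [[143.51760449 200.85870163]] body [[139.11043495 188.99925561]]
t tip [[443.09578236 221.12136063]] tcp+50 [[453.30368974 218.04207025]] body [[463.23422035 215.03399173]]
{'time_s': 5.3, 'qpos': array([-5.15963279e-01,  5.16606825e-01,  1.63285934e+00, -6.48814376e-06,
        9.92161189e-01,  9.89715279e-01]), 'joint_vel': array([ 6.06275430e-05, -6.26241196e-04,  1.22048603e-03, -2.29043018e-06,
       -1.34403458e-03, -1.15954463e-03]), 'tau': array([ 7.34093436e-02, -5.93375266e+01, -2.94134045e+01,  4.65944514e-02,
       -5.26501739e-02,  2.39445353e-04]), 'ee_pos': array([ 0.50671219, -0.2453383 ,  0.02632328]), 'eef_rot': array([-1.57081084e+00, -3.19903362e-05, -3.07647134e+00]), 'force': array([-0.44703773,  0.01593907,  0.66880272]), 'moment': array([ 0.05748624,  0.01199561, -0.0476984 ]), 'grip_width': 8.293945858695392e-05}
```

View pics/a3.png

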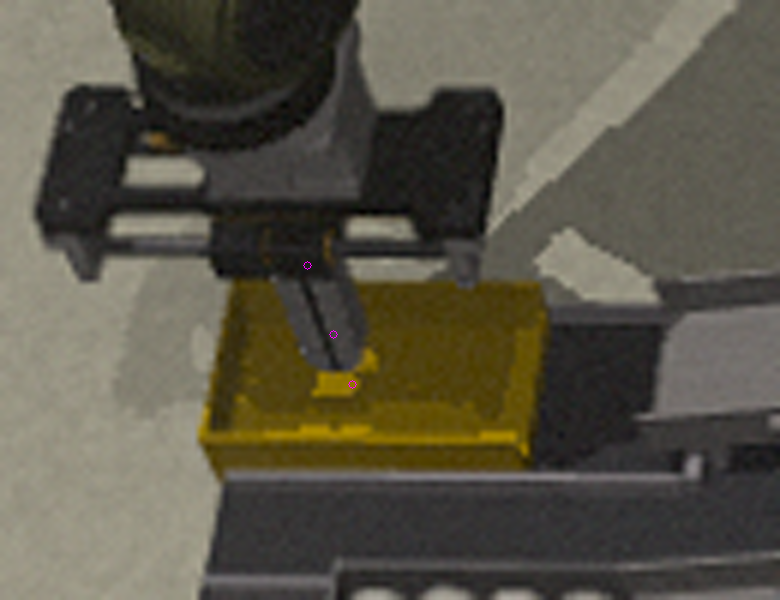

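Run:
```python
from h import *
print("tip_reach",ctrl.tip_reach,[a for a in dir(ctrl) if a[0]!='_'])
s=ctrl.camera("scene"); o=ctrl.get_obs(); e=o["ee_pos"]
for z in np.arange(0.01,.08,.01): print(z,proj(s,[e[0],e[1],z]).round(1), onz(s,[(146.0,210.8)],z).round(4))
save(s,"s4")
t=ctrl.camera("top"); save(t,"t4")
```

```text
tip_reach 0.008 ['MotionError', 'boxes_of', 'camera', 'get_obs', 'hand_in', 'tip_reach', 'trace']
0.01 [[149.  215.5]] [[ 0.4929 -0.2566  0.01  ]]
0.02 [[148.2 213.4]] [[ 0.4993 -0.2529  0.02  ]]
0.03 [[147.4 211.2]] [[ 0.5058 -0.2492  0.03  ]]
0.04 [[146.6 209. ]] [[ 0.5122 -0.2456  0.04  ]]
0.05 [[145.7 206.8]] [[ 0.5186 -0.2419  0.05  ]]
0.060000000000000005 [[144.9 204.6]] [[ 0.5251 -0.2382  0.06  ]]
0.06999999999999999 [[144.  202.3]] [[ 0.5315 -0.2346  0.07  ]]
0.08 [[143.2 200. ]] [[ 0.5379 -0.2309  0.08  ]]
```

View pics/s4.png

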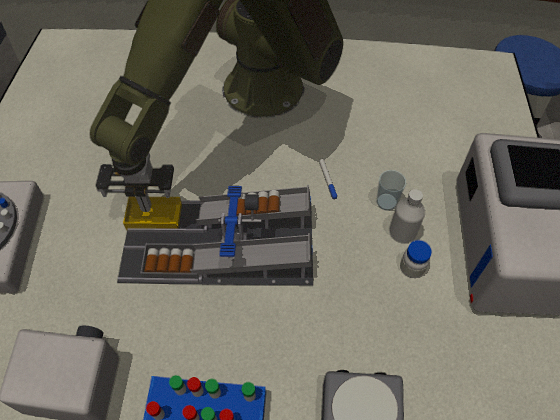

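View pics/t4.png

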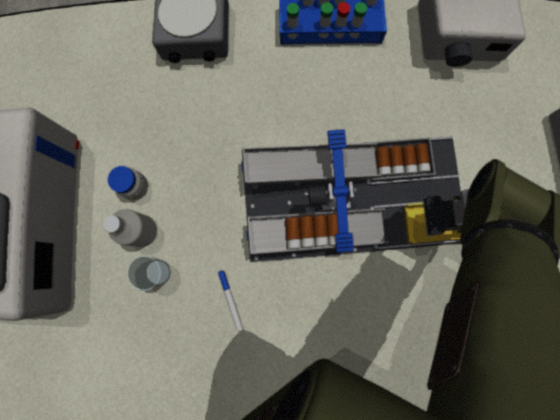

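Emit:
play_rows(twist=[[0,0,0],[0,0,0],[0,0,0],[0,0,0],[0,0,0],[0,0,0],[0,0,0],[0,0,0]], travel=[[0,0,0.5],[0,0,0.5],[0.038,-0.56,0],[0.038,-0.56,0],[0.038,-0.56,0],[0,0,-0.5],[0,0,-0.5],[0,0,0]], grip=[1,1,1,1,1,1,1,1])

```text
time_s: 6.2
ee_pos: [0.5108, -0.3283, 0.0232]
eef_rot: [-1.574, -0.004, -3.077]
force: [-0.2, 0.7, -0.0]
grip_width: 0.0003
```

```bash
cat > look.py <<'E'
from h import *
import sys
s=ctrl.camera("scene"); o=ctrl.get_obs(); e=o["ee_pos"]
big=cv2.resize(s["img"][150:250,60:190],None,fx=6,fy=6,interpolation=cv2.INTER_CUBIC)
for z in (0,.02,.04,.06):
    u=((proj(s,[e[0]+.008,e[1],z])[0]-[60,150]+.5)*6-.5).astype(int); cv2.circle(big,tuple(map(int,u)),3,(255,0,255),1)
cv2.imwrite("pics/%s.png"%sys.argv[1],big[:,:,::-1]); print(e,o["force"])
E
python3 look.py b1
```

```text
[ 0.511752   -0.32883205  0.02534452] [-0.61924561  0.16744923  0.15439863]
```

View pics/b1.png

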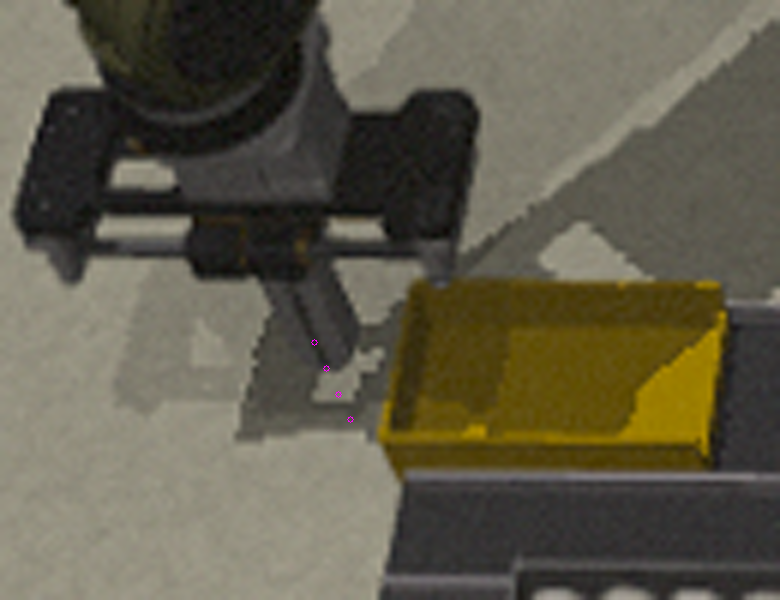

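Emit:
play_rows(twist=[[0,0,0],[0,0,0],[0,0,0]], travel=[[0,0,-0.2],[0,0,-0.18],[0,0,0]], grip=[1,1,1])

```text
time_s: 6.55
ee_pos: [0.5121, -0.3289, 0.0065]
eef_rot: [-1.572, -0.001, -3.076]
force: [0.6, -0.7, 0.4]
grip_width: 0.0006
```

```bash
python3 look.py b2
```

```text
[ 0.51233606 -0.32905233  0.00714236] [-0.0606298  -0.44051375  0.55713525]
```

View pics/b2.png

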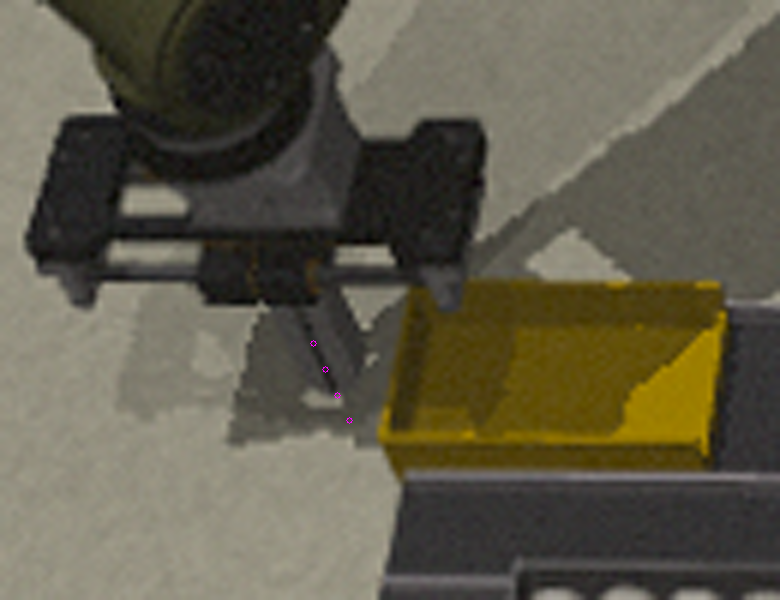

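Emit:
play_rows(twist=[[0,0,0],[0,0,0],[0,0,0],[0,0,0],[0,0,0],[0,0,0],[0,0,0]], travel=[[-0.008,0.12,0],[-0.008,0.12,0],[-0.008,0.12,0],[-0.008,0.12,0],[-0.008,0.12,0],[-0.008,0.12,0],[0,0,0]], grip=[1,1,1,1,1,1,1])

```text
time_s: 7.3
ee_pos: [0.51, -0.2924, 0.0074]
eef_rot: [-1.571, -0.0, -3.076]
force: [-0.1, 0.3, 0.4]
grip_width: 0.0004
```

```bash
python3 look.py b3
```

```text
[ 0.50999165 -0.29269762  0.00730277] [ 0.32179812 -0.14996963 -0.75119954]
```

View pics/b3.png

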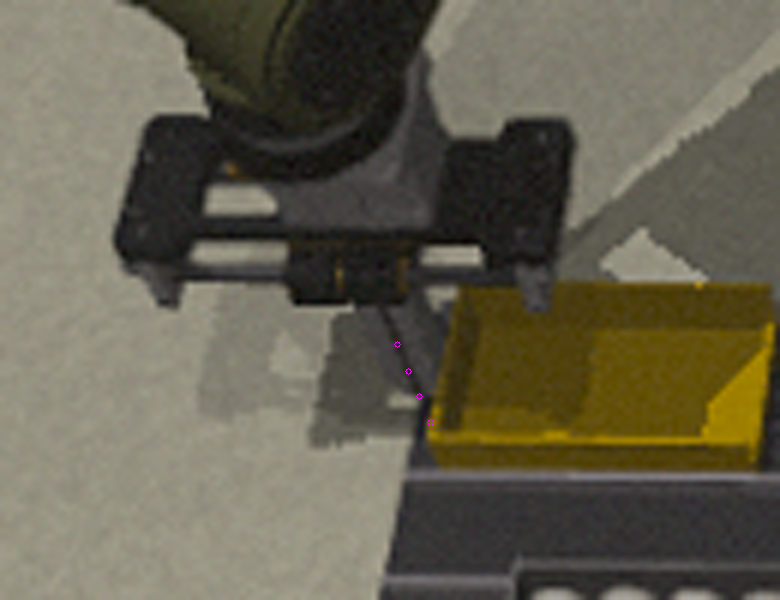

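Emit:
play_rows(twist=[[0,0,0],[0,0,0],[0,0,0],[0,0,0],[0,0,0],[0,0,0],[0,0,0],[0,0,0]], travel=[[-0.008,0.12,0],[-0.008,0.12,0],[-0.008,0.12,0],[-0.008,0.12,0],[-0.008,0.12,0],[-0.008,0.12,0],[-0.006,0.1,0],[0,0,0]], grip=[1,1,1,1,1,1,1,1])

```text
time_s: 8.15
ee_pos: [0.5073, -0.2515, 0.0073]
eef_rot: [-1.571, -0.0, -3.076]
force: [0.4, -0.0, 0.2]
grip_width: 0.0008
```

Emit:
play_rows(twist=[[0,0,0],[0,0,0],[0,0,0]], travel=[[0,0.04,0],[0,0.04,0],[0,0,0]], grip=[1,1,1])

```text
time_s: 8.45
ee_pos: [0.5073, -0.2481, 0.0073]
eef_rot: [-1.571, -0.0, -3.076]
force: [-0.7, 0.1, 0.2]
grip_width: 0.0003
```

Emit:
play_rows(twist=[[0,0,0],[0,0,0],[0,0,0]], travel=[[0,0.03,0],[0,0.03,0],[0,0,0]], grip=[1,1,1])

```text
time_s: 8.75
ee_pos: [0.5077, -0.2457, 0.0076]
eef_rot: [-1.57, 0.001, -3.076]
force: [2.6, -4.5, 0.0]
grip_width: 0.0003
```

```bash
sed -i 's/60:190/100:230/; s/-\[60,150\]/-[100,150]/' look.py; python3 look.py b4
```

```text
[ 0.50762562 -0.24565829  0.00754547] [ 1.18541617 -5.02333085 -0.88167376]
```

View pics/b4.png

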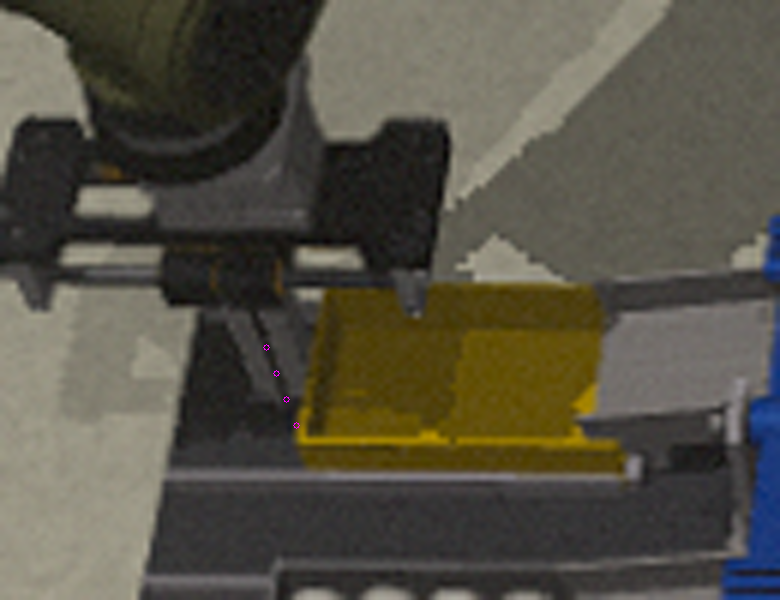

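Emit:
play_rows(twist=[[0,0,0],[0,0,0],[0,0,0],[0,0,0],[0,0,0],[0,0,0],[0,0,0]], travel=[[0.01,-0.2,0],[0.01,-0.2,0],[0,0,0.9],[0,0,0.9],[0,0,0.9],[0,0,0.9],[0,0,0]], grip=[1,1,1,1,1,1,1])

```text
time_s: 9.5
ee_pos: [0.5101, -0.2669, 0.1937]
eef_rot: [-1.566, 0.008, -3.077]
force: [0.4, -0.0, -0.1]
grip_width: 0.0005
```

```bash
python3 look.py b5
python3 - <<'E'
from h import *
q=np.load("q.npy"); t=ctrl.camera("top"); save(t,"t5")
print(W(q,(.098,-.024,.13)))
for y in(-.234,-.098): print(y,[proj(t,W(q,(x,y,z))).round(1).tolist() for x,z in((-.111,.038),(-.029,.038))])
big=cv2.resize(t["img"][120:275,235:480],None,fx=3.2,fy=3.2,interpolation=cv2.INTER_CUBIC)
for x in(-.111,-.029):
    u=(proj(t,W(q,(x,-.234,.038)))[0]-[235,120]+.5)*3.2-.5; cv2.circle(big,tuple(int(v) for v in u),4,(255,0,255),1)
cv2.imwrite("pics/t5c.png",big[:,:,::-1])
E
```

```text
[ 0.50913592 -0.26632421  0.19008015] [ 0.07595532  0.12137378 -1.15992648]
[[ 0.65963541 -0.01239772  0.13      ]]
-0.234 [[[443.3, 240.0]], [[438.4, 201.2]]]
-0.098 [[[379.2, 245.8]], [[374.9, 206.5]]]
```

View pics/t5c.png

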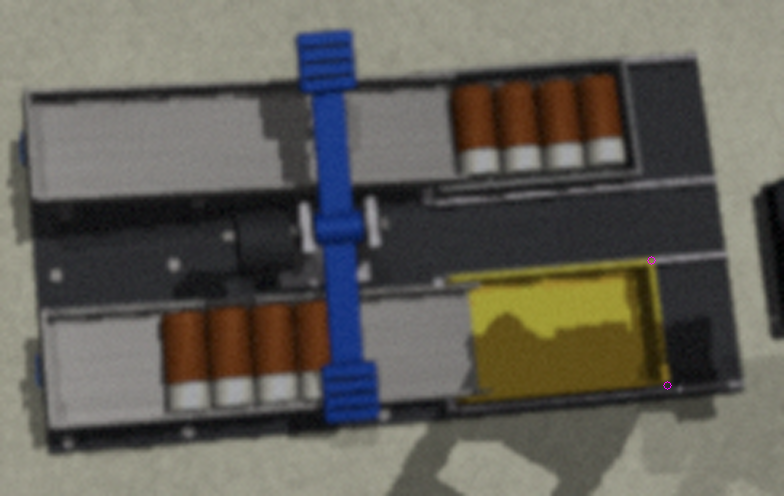

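View pics/b5.png

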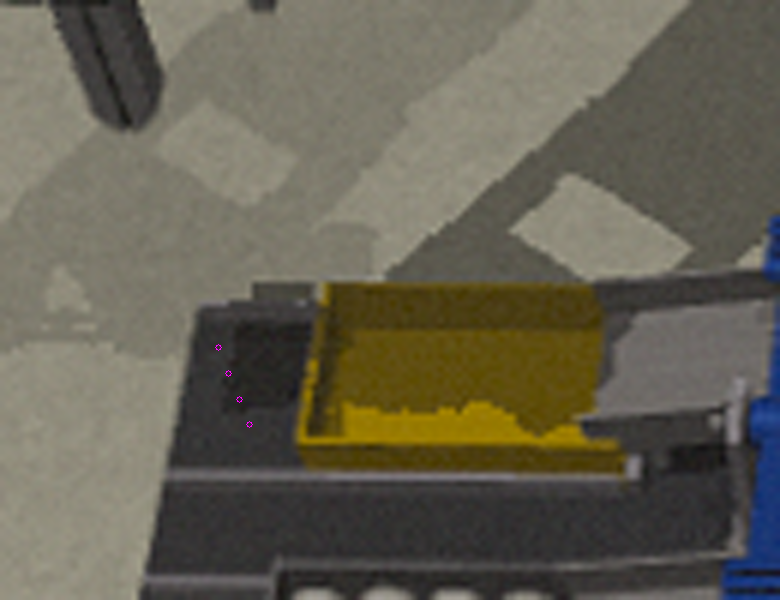

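Emit:
play_rows(twist=[[0,0,0],[0,0,0],[0,0,0],[0,0,0],[0,0,0],[0,0,0],[0,0,0],[0,0,0],[0,0,0],[0,0,0]], travel=[[0.375,0.635,0],[0.375,0.635,0],[0.375,0.635,0],[0.375,0.635,0],[0.375,0.635,0],[0.375,0.635,0],[0.375,0.635,0],[0.375,0.635,0],[0,0,0],[0,0,0]], grip=[1,1,1,1,1,1,1,1,1,1])

```text
time_s: 10.6
ee_pos: [0.6579, -0.0111, 0.1851]
eef_rot: [-1.571, -0.003, -3.075]
force: [0.7, 0.0, -1.1]
grip_width: 0.0007
```

```bash
sed -i 's/100:230/170:300/; s/-\[100,150\]/-[170,150]/;s/150:250/170:270/;s/,150\]/,170]/;s/(0,.02,.04,.06)/(.1335,e[2]-.008,e[2]+.013)/' look.py; python3 look.py c1
python3 - <<'E'
from h import *
t=ctrl.camera("top"); save(t,"t6")
E
```

```text
[ 0.65775525 -0.01187018  0.18562876] [ 0.29098984 -0.17116428 -0.08504548]
```

View pics/c1.png

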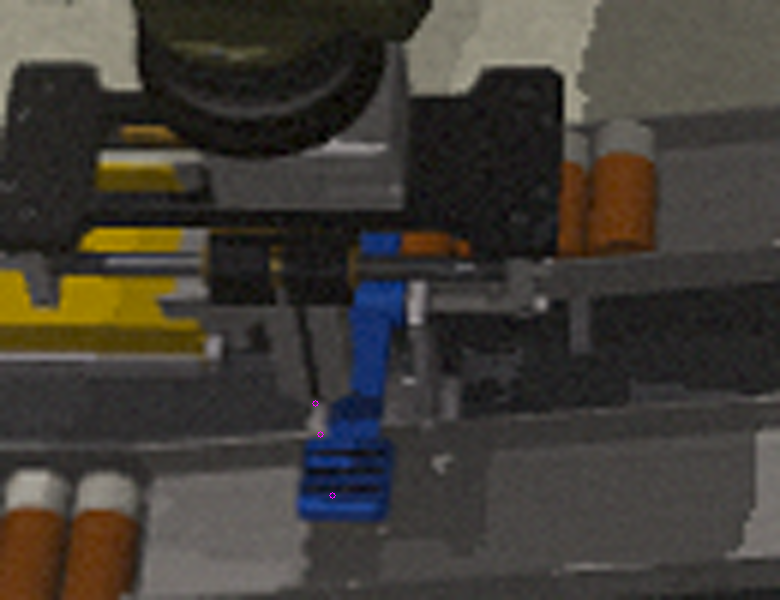

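View pics/t6.png

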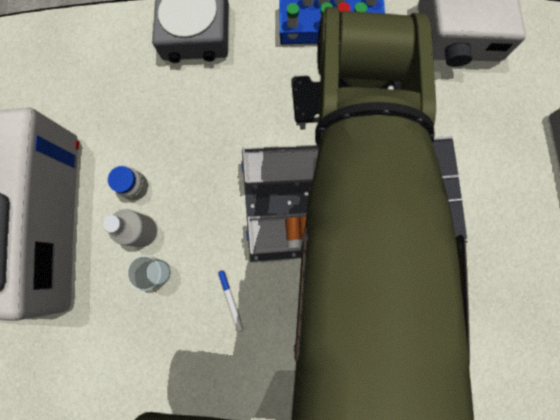

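Emit:
play_rows(twist=[[0,0,0],[0,0,0],[0,0,0],[0,0,0],[0,0,0],[0,0,0],[0,0,0],[0,0,0]], travel=[[0.02,0.06,-0.5],[0,0,-0.4],[0,0,-0.2],[0,0,-0.12],[0,0,-0.12],[0,0,-0.12],[0,0,-0.12],[0,0,0]], grip=[1,1,1,1,1,1,1,1])

```text
time_s: 11.5
ee_pos: [0.659, -0.0082, 0.1076]
eef_rot: [-1.571, -0.001, -3.076]
force: [-0.2, -0.0, 0.8]
grip_width: 0.0006
```

```bash
python3 look.py c2
```

```text
[ 0.65917764 -0.00822601  0.10809481] [-0.49514493 -0.31422241 -0.77730784]
```

View pics/c2.png

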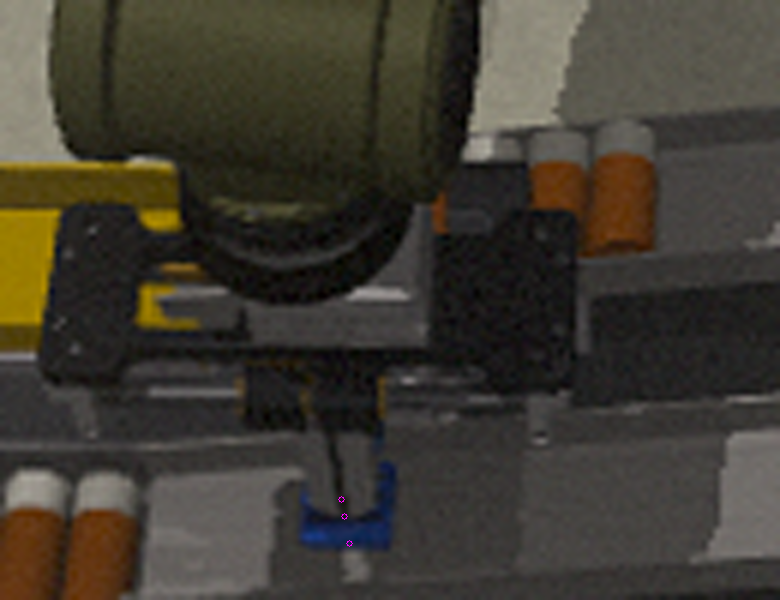

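Emit:
play_rows(twist=[[0,0,0],[0,0,0],[0,0,0],[0,0,0],[0,0,0],[0,0,0]], travel=[[0,0,-0.12],[0,0,-0.12],[0,0,-0.12],[0,0,-0.12],[0,0,0],[0,0,0]], grip=[1,1,1,1,1,1])

```text
time_s: 12.15
ee_pos: [0.6593, -0.0082, 0.0842]
eef_rot: [-1.571, -0.0, -3.076]
force: [0.3, 0.2, 0.7]
grip_width: 0.0006
```

```bash
python3 look.py c3
```

```text
[ 0.65940376 -0.00825293  0.08448675] [0.19680308 0.20480088 0.91057626]
```

View pics/c3.png

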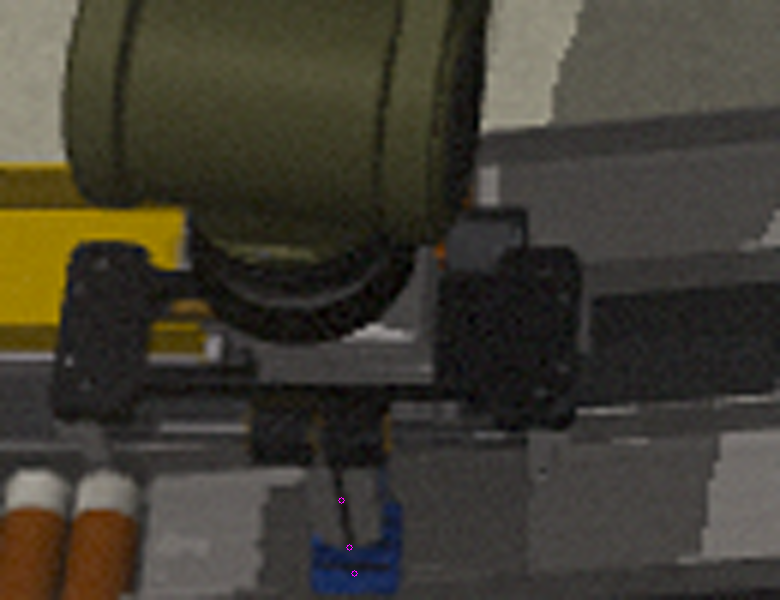

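Emit:
play_rows(twist=[[0,0,0],[0,0,0],[0,0,0],[0,0,0],[0,0,0]], travel=[[0,0,0.3],[0,0,0.8],[0,0,0.9],[0,0,0],[0,0,0]], grip=[1,1,1,1,1])

```text
time_s: 12.7
ee_pos: [0.6598, -0.0083, 0.1865]
eef_rot: [-1.57, 0.003, -3.076]
force: [-0.2, -1.0, -1.5]
grip_width: 0.0003
```

Run:
```python
from h import *
s=ctrl.camera("scene"); 
c=s["img"][165:295,110:325]; cv2.imwrite("pics/c4.png",cv2.resize(c,None,fx=3.6,fy=3.6,interpolation=cv2.INTER_CUBIC)[:,:,::-1]); print(ctrl.get_obs()["force"])
```

```text
[ 0.78079471  0.63481918 -1.90343792]
```

View pics/c4.png

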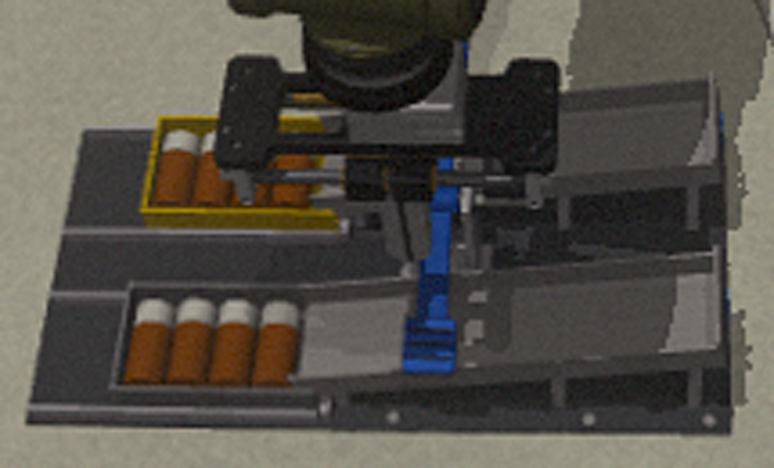

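Emit:
play_rows(twist=[[0,0,0],[0,0,0],[0,0,0],[0,0,0],[0,0,0],[0,0,0],[0,0,0],[0,0,0],[0,0,0],[0,0,0],[0,0,0],[0,0,0]], travel=[[0,0,0.8],[-0.2,-0.5,0.4],[-0.3,-0.7,0],[-0.4,-0.7,0],[-0.5,-0.7,0],[-0.5,-0.7,0],[-0.6,-0.7,0],[-0.6,-0.7,0],[-0.6,-0.7,0],[-0.6,-0.7,0],[-0.6,-0.7,0],[0,0,0]], grip=[1,1,1,1,1,1,1,1,1,1,1,1])

```text
time_s: 13.95
ee_pos: [0.411, -0.3512, 0.2434]
eef_rot: [-1.572, -0.002, -3.081]
force: [-0.5, 0.7, -0.3]
grip_width: 0.0004
```

Run:
```python
from h import *
q=np.load("q.npy")
s=ctrl.camera("scene"); t=ctrl.camera("top")
c=s["img"][165:295,110:325]; cv2.imwrite("pics/d1.png",cv2.resize(c,None,fx=3.6,fy=3.6,interpolation=cv2.INTER_CUBIC)[:,:,::-1]); print(ctrl.get_obs()["force"],ctrl.get_obs()["joint_vel"].round(3))
big=cv2.resize(t["img"][120:275,235:480],None,fx=3.2,fy=3.2,interpolation=cv2.INTER_CUBIC)
sn,cn=np.sin(.24),np.cos(.24)
for X in((-.111,-.234,.038),(-.029,-.234,.038),(.1*cn+.01*sn,-.02,.1+.01*cn-.1*sn),(-.1*cn+.01*sn,-.02,.1+.01*cn+.1*sn)):
    u=(proj(t,W(q,X))[0]-[235,120]+.5)*3.2-.5; cv2.circle(big,tuple(int(v) for v in u),4,(255,0,255),1)
cv2.imwrite("pics/d2.png",big[:,:,::-1])
```

```text
[-0.10886967 -0.10617435  0.67008616] [ 0.042 -0.    -0.005  0.002  0.002  0.008]
```

View pics/d1.png

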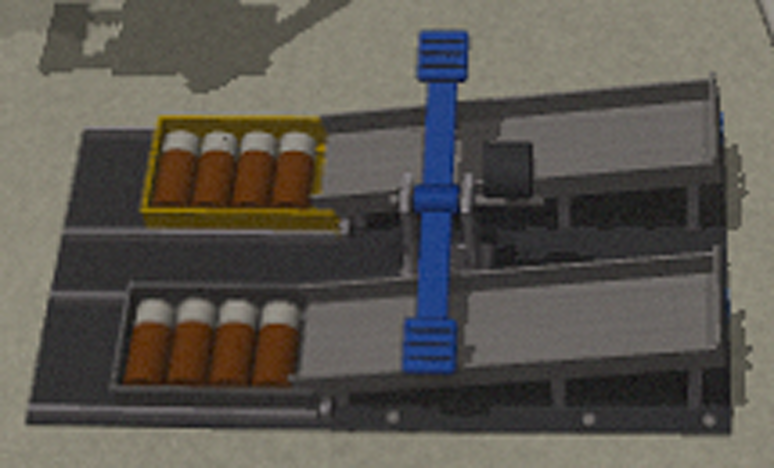

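View pics/d2.png

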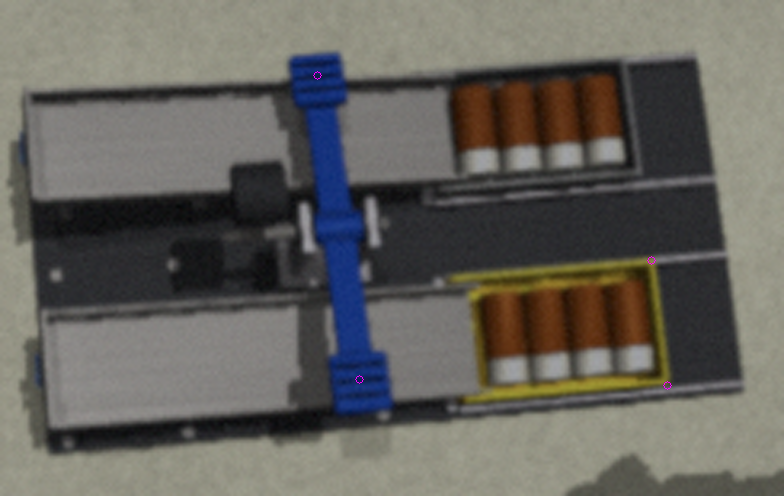

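Run:
```python
from h import *
q=np.load("q.npy"); s=ctrl.camera("scene"); t=ctrl.camera("top")
for a in(.1,.19,.24,.28):
    r=[]
    for sg in(1,-1):
        X=W(q,(sg*.1*np.cos(a)+.01*np.sin(a),-.02,.1+.01*np.cos(a)-sg*.1*np.sin(a)))
        r+=[((proj(s,X)[0]-[110,165]+.5)*3.6-.5).round(),((proj(t,X)[0]-[235,120]+.5)*3.2-.5).round()]
    print(a,r)
```

```text
0.1 [array([427., 337.]), array([320.,  68.]), array([445.,  63.]), array([357., 387.])]
0.19 [array([428., 343.]), array([318.,  73.]), array([444.,  57.]), array([359., 383.])]
0.24 [array([429., 346.]), array([318.,  76.]), array([443.,  55.]), array([360., 379.])]
0.28 [array([429., 348.]), array([317.,  79.]), array([442.,  53.]), array([360., 376.])]
```

```bash
python3 -c "
from station import ctrl
print(ctrl.get_obs()['time_s'],ctrl.hand_in())"
```

```text
the job is handed in; nothing more can be done
14.15 None
```

The changeover is done and handed in at 14.15 s. The yellow tray is home, the gate is rocked over, and all four waiting vials lie in the tray.

- **First push failed:** it went over the tray's outer wall with no contact. The pictures showed the closed fingertips about 20 mm higher than the stated 8 mm tip reach would put them. I lifted clear, went back and lowered by that amount.
- **Tray:** the second push slid it until the stop pushed back with about 5 N. In the top picture its outer corners lay on the projected home corners.
- **Gate:** I pressed the far pad past level, with no vial near the fingers, then withdrew the arm. The tumbler weight had fallen to the far side. The pad positions matched about +0.24 rad to within a couple of pixels. They scattered around that value, so it is not an exact angle reading.
- **Last pictures:** four vials lay in the yellow tray. The grey tray still held its four and showed no visible movement. I did not look at the bottle, beaker, jar and marker again after pressing the gate. They stood in place in the picture taken just before it, and the arm did not pass near them. The arm was clear, with forces at noise level.

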